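# Line up the shaker set by height on the hallway shelf

## Task

Tidy the shaker set onto the black strip: stand the grey shaker, the blue mini shaker, the orange tub and the yellow cup upright, each squarely on its own white disc, in order of height, with the tallest at the end beside the kettlebell and the lowest at the end beside the key bowl. Then drop the small green cup upright inside the yellow cup so that it sits on its floor, and leave the kettlebell, the key bowl and the red hand gripper where they are.

Things in the scene. Friction and masses are not known exactly. Their poses are not given: they have to be found in the camera images.
- shaker_c (a point): Grey shaker bottle with black cap and spout, the tallest: a cylinder of diameter 60, total height 150 (cylinder to 140, spout and flap above), about 200 g. Its point is on its axis, half-way up; z up. Stands loose on the shelf.
- mini_c (a point): Blue mini shaker with white cap: a cylinder of diameter 58, total height 115 (cylinder to 107, spout and flap above), about 150 g. Its point is on its axis, half-way up; z up. Stands loose on the shelf.
- tub_c (a point): Orange powder tub with flat black lid: a closed cylinder of diameter 54, height 80, about 120 g. Its point is on its axis, half-way up; z up. Stands loose on the shelf.
- cup_c (a point): Yellow open measuring cup: height 52, outer diameter 56 at the foot widening to 62 at the rim, wall 3, floor 4 thick, about 60 g; inside it is 50 wide at the floor and 56 at the rim. Its point is on its axis, half-way up; z up. Stands loose on the shelf.
- scoop_c (a point): Small green open cup: height 48, outer diameter 36 at the foot widening to 40 at the rim, wall 3, floor 4 thick, about 30 g. It fits loosely in the yellow cup, where its rim lies level with the yellow rim (its point 2 above the yellow cup's point), so it has to be let go with its foot inside the yellow cup but the fingers still above the yellow rim, and drops the last 10 to 25 mm. Its point is on its axis, half-way up; z up. Stands loose on the shelf.
- strip: Fixed black rubber strip, 110 (its x) by 420 (its y), 4 thick, with four flat white discs of diameter 82 in a row along its y axis, centred at y = -150, -50, +50 and +150 (x = 0). Origin under its centre, on the shelf; its top lies at z = 4.
- kettlebell: Black cast-iron kettlebell, 4 kg, 120 wide, 193 high, standing just beyond one end of the strip (about 290 from the strip's origin, on its +y or its -y side): this end gets the tallest. Origin at the centre of its underside.
- bowl: Round steel key bowl with keys in it, diameter 130, height 50, just beyond the other end of the strip. Origin at the centre of its underside.
- handgrip: Red V-shaped plastic hand gripper lying flat on the shelf to the left of the loose set, about 140 by 105 by 26. Origin under its middle.

How it is judged:
By the outcome, as a careful person would: the job done as asked, in the order asked, and still so for the second after the job is handed in, with the robot touching nothing.
It also fails if it takes over 112 s, if anything falls off the work surface, if the arm or the gripper's body presses on something with over 40 N, if the wrist force passes 120 N, or if a joint passes its speed limit or range.

## Robot

A 7-joint arm with a two-finger parallel gripper is mounted at the origin on the work surface. World frame = base frame: x ahead of the robot, y to its left, z up, the work surface at z = 0. Lengths are in m, angles in rad, forces in N, time in s.
With the tool pointing down it reaches from about 0.4 to 0.875 m from the base axis. Payload 19.3 kg.
Tool frame: the origin (TCP) lies at the very end of the fingers, on their centre line; the grasp point (between the pads) lies 19 mm behind it; y points along the fingers, x is the direction in which the jaws open and shut, and the axes are right-handed (so a half turn about y gives the same grasp; the last joint's range is limited). The gripper opens to 85 mm and grips with 20 to 120 N. Pads are 22 mm wide; open, the fingers measure 114 mm over their backs; the gripper's body (76 mm by 85 mm) begins 54 mm behind the grasp point. The pads swing forward as they close: fully open they stand 13 mm farther back than shut.
Start: joints at [-1.202, 0.521, -0.036, 1.599, 0.021, 1.021, -0.113], TCP at [0.266, 0.566, 0.193] pointing down, gripper open.
Joint ranges: [-2.91, 2.91], [-0.3, 2.13], [-1.5, 1.42], [0.17, 2.43], [-1.26, 4.41], [0.16, 1.93], [-2.52, 2.52]. Speed limits (rad/s): [1.89, 1.89, 2.39, 2.39, 3.01, 3.01, 3.01].

## Interface

Orientations are given as a rotation vector (axis times angle).
In Python, from cell import status, camera, camera_model, order gives the robot as it stands.
- The arm moves only by the shell command python3 -m pendant 'ROWS' [OPENING] [FORCE]. ROWS is JSON, a list of rows, each a list of 4 numbers: the shift along the tool's x, y, z in mm, then the turn about the tool's y in rad. In form: [[tx, ty, tz, yaw], ...]. A call has exactly 8 rows; each row shifts and turns the commanded pose from where the row before left it, along the tool's axes as they then stand; what a row does not reach is not made up. A row lasts 1/10 s, in which the tool goes at most 50 mm and 8.59 degrees, less where a joint would pass 70% of its speed; a pose out of reach is approached as far as the arm can. A call is refused whole if a number of a shift passes 50 or a number of a turn 0.15, either way. A call with a gripper value outside its range is refused whole. OPENING is the opening in per cent of the stroke, from 0 (shut) to 100 (fully open), set as the call begins (- or left out, the last holds). The fingers move at their own pace and stop on an object; FORCE is the grip in N (left out, the last holds). Time passes only in rows, so rows that do not move let the fingers close, or fill a call up. It gives the time, the measured TCP pose, the force and the opening at its end, in the units of the state.
- status.observe(): the state, without advancing time (a new reading comes with each control period).
- camera(name): name is "scene" or "top" or "wrist"; returns (picture, depth): 400x640x3 uint8, blue, green, red; 400x640 float32, m along the optical axis (not along the pixel's ray), 0 where there is no reading.
- camera_model(name): a dict with "fov_y" (degrees; the focal length in pixels is half the picture's height over the tangent of half this angle, whatever the lens; pixels are square), "cx", "cy" (the principal point, pixels), "T" (4x4, takes a point from camera to world coordinates). Camera axes: x right, y down, z forward; pixel columns grow to the right and rows downward; lengths in m; the calibration is good to about 2 mm. The wrist camera is an equidistant fisheye: a pixel r from the principal point sees the ray r / f radians off the axis. A picture is of the moment at which its call begins: read the wrist's pose just before it. camera_model takes no time and is no camera call; for the wrist camera it gives the pose at the moment of the call.
- order.hand_in(): hands the job in, once; it reports no verdict.
The state is a dict: "time": time; "q": joint angles; "joint_velocities": joint speeds; "joint_efforts": joint torques, N m; "ee_pos": TCP position; "tcp_rot": TCP orientation; "wrist_force": force on the tool from outside, world axes, zero at the start; "ft_torque": the same for the moment, N m; "gripper_width": finger opening in m.
Only numpy, scipy, OpenCV 4.12 (cv2) and the standard library are available. Lean on these libraries where they do the work, as an engineer would, in place of code of your own. Each camera call takes 0.05 s, during which the arm holds its last target. There are 200 camera calls.

## Working session

There is one attempt and no reset: what is moved stays moved. The work goes in short steps, Python scripts to look and compute and a shell command to move; the robot and the scene stay as the last step left them, time stands still between calls to the robot, and variables do not carry over. Pictures are saved under pics/ and viewed, about 12 in all and at most 16, crops included, and the job is handed in when it is done.

```bash
mkdir -p pics; ls
cat > h.py <<'E'
import numpy as np, cv2
from cell import status, camera, camera_model, order
def f_(m): return 200/np.tan(np.radians(m["fov_y"])/2)
def world(m,d,u,v):
    f=f_(m); z=float(np.median(d[int(v)-1:int(v)+2,int(u)-1:int(u)+2]))
    p=np.array([(u-m["cx"])/f*z,(v-m["cy"])/f*z,z,1]); return (m["T"]@p)[:3]
def cloud(m,d):
    f=f_(m); v,u=np.mgrid[0:400,0:640]
    P=np.stack([(u-m["cx"])/f*d,(v-m["cy"])/f*d,d,np.ones_like(d)],-1)@np.array(m["T"]).T
    return P[...,:3]
E
python3 - <<'E'
from h import *
s=status.observe(); print(s["time"],s["ee_pos"],s["tcp_rot"],s["wrist_force"])
for n in("scene","top"):
    p,d=camera(n); m=camera_model(n); cv2.imwrite(f"pics/{n}0.png",p); np.savez(f"{n}0.npz",p=p,d=d,T=m["T"])
    print(n,m["fov_y"],m["cx"],m["cy"],np.round(m["T"],3).tolist())
E
```

```text
pics
0.0 [0.26541281 0.56540655 0.19204438] [-1.38612048 -0.87953163  0.88101852] [ 0.42650551 -0.14251521  0.42780935]
scene 54.66796089065242 323.40968035336044 199.95602294221936 [[-0.503, 0.723, -0.474, 1.032], [0.864, 0.43, -0.261, 0.297], [0.016, -0.541, -0.841, 0.925], [0.0, 0.0, 0.0, 1.0]]
top 42.332742623559895 322.5742349411623 207.04633799064743 [[0.025, -0.981, 0.192, 0.285], [-1.0, -0.028, -0.013, 0.058], [0.018, -0.192, -0.981, 1.426], [0.0, 0.0, 0.0, 1.0]]
```

View pics/top0.png

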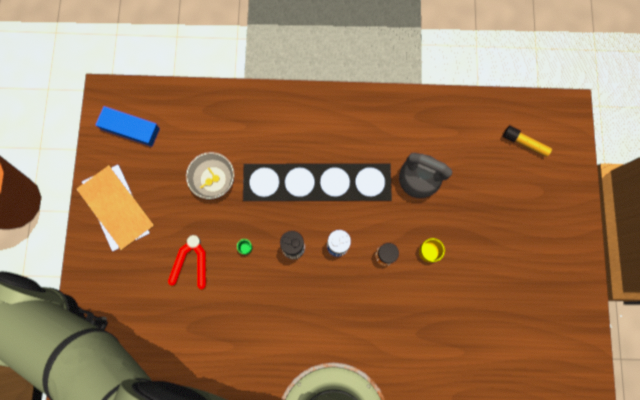

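View pics/scene0.png

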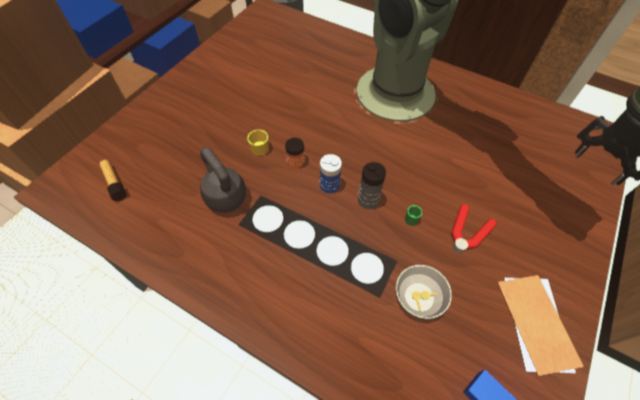

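The top view shows all five loose things upright: green at (244,247), grey (292,244), blue (339,243), tub (388,254) and yellow (432,250). Discs are at (264,181), (299,182), (335,182) and (370,181). The kettlebell is on the right (-y) and the bowl on the left (+y).

Run:
```python
from h import *
from scipy.spatial.transform import Rotation as R
s=status.observe(); print("tool axes cols\n",R.from_rotvec(s["tcp_rot"]).as_matrix().round(3))
C={}
for n in("top","scene"):
    z=np.load(n+"0.npz"); C[n]=(camera_model(n),z["d"],z["p"],cloud(camera_model(n),z["d"]))
m,d,p,P=C["top"]
for u,v in[(264,181),(299,182),(335,182),(370,181),(320,300),(210,215)]: print("disc/table",world(m,d,u,v).round(4))
g={"green":(244,247,48),"grey":(292,242,140),"blue":(339,241,107),"tub":(388,253,80),"yellow":(432,250,52)}
for k,(u,v,h) in g.items():
    a=P[v-20:v+20,u-20:u+20].reshape(-1,3); c0=np.median(a[a[:,2]>h/1000*.5],0)
    for n in C:
        Q=C[n][3].reshape(-1,3); ok=(np.hypot(*(Q[:,:2]-c0[:2]).T)<.05)&(Q[:,2]>.02)
        q=Q[ok]; t=q[abs(q[:,2]-h/1000)<.007]
        (x,y),r=cv2.minEnclosingCircle(t[:,:2].astype(np.float32))
        print(k,n,len(t),"zmax",q[:,2].max().round(3),"circ",round(x,4),round(y,4),"r",round(r,4),"mean",t.mean(0).round(4))
# white discs by colour
for n in C:
    m,d,p,P=C[n]; w=(p.min(2)>190)&(P[...,0]>.4)&(P[...,0]<.75)&(abs(P[...,1])<.4)&(P[...,2]<.02)&(P[...,2]>-.01)
    N,L,S,ce=cv2.connectedComponentsWithStats(w.astype(np.uint8))
    for i in range(1,N):
        if S[i,4]>150: print(n,"white",S[i,4],P[L==i].mean(0).round(4))
```

```text
tool axes cols
 [[ 0.425 -0.    -0.905]
 [ 0.905 -0.001  0.425]
 [-0.001 -1.    -0.   ]]
disc/table [0.6339 0.2075 0.0043]
disc/table [0.6336 0.1085 0.0053]
disc/table [0.6362 0.0067 0.0071]
disc/table [ 0.643  -0.0928  0.0033]
disc/table [3.068e-01 4.060e-02 3.000e-04]
disc/table [0.5325 0.3535 0.0019]
green top 59 zmax 0.054 circ 0.4424 0.2488 r 0.0198 mean [0.443  0.2494 0.0474]
green scene 80 zmax 0.053 circ 0.4445 0.2491 r 0.0205 mean [0.4442 0.2493 0.047 ]
grey top 378 zmax 0.156 circ 0.4447 0.1181 r 0.0299 mean [0.4445 0.1191 0.1408]
grey scene 308 zmax 0.154 circ 0.4469 0.1186 r 0.0307 mean [0.4521 0.1218 0.1413]
blue top 343 zmax 0.121 circ 0.4548 -0.0029 r 0.0291 mean [ 0.4542 -0.0027  0.108 ]
blue scene 261 zmax 0.12 circ 0.4574 -0.0006 r 0.0297 mean [ 0.4617 -0.0005  0.1085]
tub top 329 zmax 0.09 circ 0.4314 -0.1345 r 0.027 mean [ 0.431  -0.134   0.0799]
tub scene 241 zmax 0.086 circ 0.4345 -0.1347 r 0.0292 mean [ 0.4359 -0.1314  0.0809]
yellow top 101 zmax 0.059 circ 0.4458 -0.2568 r 0.0315 mean [ 0.4463 -0.2583  0.0518]
yellow scene 121 zmax 0.058 circ 0.4476 -0.2559 r 0.0328 mean [ 0.4479 -0.2559  0.0505]
top white 197 [0.6329 0.3395 0.0039]
top white 615 [0.6319 0.2078 0.0044]
top white 612 [0.6348 0.1077 0.0044]
top white 609 [0.6383 0.008  0.0044]
top white 613 [ 0.6412 -0.0918  0.0047]
scene white 595 [ 0.6432 -0.0902  0.006 ]
scene white 637 [0.6406 0.01   0.006 ]
scene white 687 [0.6373 0.1097 0.0059]
scene white 740 [0.6339 0.2099 0.0059]
scene white 272 [0.6343 0.3403 0.0056]
```

Both cameras agree to within 3 mm and the heights match the sizes given. First I'll turn the jaws along world x, so that tool x, y, z are world x, -z, y, and go above the grey shaker.

```bash
python3 -m pendant '[[0,0,0,0.1415],[0,0,0,0.1415],[0,0,0,0.1415],[0,0,0,0.1415],[0,0,0,0.1415],[0,0,0,0.1415],[0,0,0,0.1415],[0,0,0,0.1415]]' 100 40
python3 -m pendant '[[11,-2,-28,0],[11,-2,-28,0],[11,-2,-28,0],[11,-2,-28,0],[11,-2,-28,0],[11,-2,-28,0],[11,-2,-28,0],[11,-2,-28,0]]'
python3 -m pendant '[[11,0,-28,0],[11,0,-28,0],[11,0,-28,0],[11,0,-28,0],[11,0,-28,0],[11,0,-28,0],[0,0,0,0],[0,0,0,0]]'
```

```text
time: 0.9
ee_pos: [0.2654, 0.5656, 0.1923]
tcp_rot: [-1.571, 0.005, -0.004]
wrist_force: [-0.3, -0.6, -0.7]
gripper_width: 0.0852
time: 1.7
ee_pos: [0.3537, 0.3405, 0.2085]
tcp_rot: [-1.571, 0.0, 0.0]
wrist_force: [1.1, 0.3, 0.1]
gripper_width: 0.0855
time: 2.5
ee_pos: [0.4195, 0.1736, 0.2085]
tcp_rot: [-1.571, 0.001, -0.001]
wrist_force: [0.2, 0.3, -0.1]
gripper_width: 0.0855
```

```bash
python3 -m pendant '[[9,0,-18,0],[9,0,-18,0],[8.5,0,-19,0],[0,0,0,0],[0,20,0,0],[0,20,0,0],[0,0,0,0],[0,0,0,0]]'
python3 - <<'E'
from h import *
p,d=camera("wrist"); cv2.imwrite("pics/w1.png",p)
m=camera_model("wrist"); print(m["fov_y"],m["cx"],m["cy"],np.round(m["T"],3).tolist())
E
```

```text
time: 3.3
ee_pos: [0.4458, 0.1195, 0.1689]
tcp_rot: [-1.571, -0.0, 0.001]
wrist_force: [-0.9, -1.1, 0.6]
gripper_width: 0.0852
65.70646984690485 318.5356310150786 199.07690022205222 [[1.0, 0.001, 0.001, 0.445], [0.001, -0.949, -0.316, 0.2], [0.0, 0.316, -0.949, 0.351], [0.0, 0.0, 0.0, 1.0]]
```

View pics/w1.png

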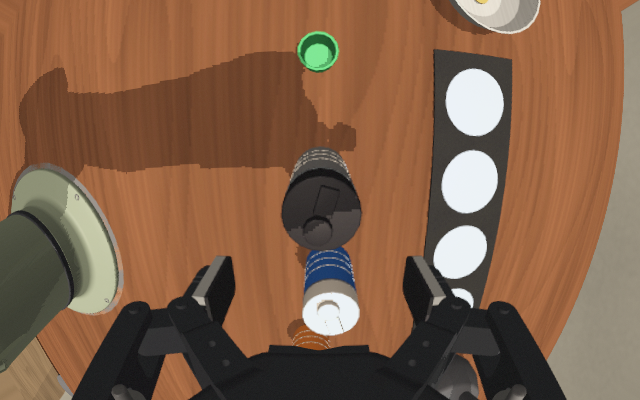

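The wrist view has the grey cap at (321,210), midway between the fingertips (222 and 417), so it is centred. I'll descend, grip and lift.

```bash
python3 -m pendant '[[0,15,0,0],[0,15,0,0],[0,15,0,0],[0,15,0,0],[0,12,-1,0],[0,0,0,0],[0,0,0,0],[0,0,0,0]]'
python3 -m pendant '[[0,0,0,0],[0,0,0,0],[0,0,0,0],[0,0,0,0],[0,0,0,0],[0,0,0,0],[0,0,0,0],[0,0,0,0]]' 0 40
python3 -m pendant '[[0,-5,0,0],[0,-10,0,0],[0,-15,0,0],[0,-15,0,0],[0,-10,0,0],[0,-5,0,0],[0,0,0,0],[0,0,0,0]]'
```

```text
time: 4.15
ee_pos: [0.4465, 0.118, 0.0973]
tcp_rot: [-1.57, -0.001, -0.001]
wrist_force: [-0.2, -0.0, -0.1]
gripper_width: 0.0851
time: 4.95
ee_pos: [0.4467, 0.1185, 0.0999]
tcp_rot: [-1.567, -0.001, -0.002]
wrist_force: [-22.7, -3.5, 96.8]
gripper_width: 0.0373
time: 5.75
ee_pos: [0.4458, 0.1178, 0.1562]
tcp_rot: [-1.571, 0.0, 0.0]
wrist_force: [0.7, -0.2, -1.7]
gripper_width: 0.0196
```

The force was odd and the width closed past 60 mm, so something went wrong. Looking again.

Run:
```python
from h import *
p,d=camera("wrist"); p2,d2=camera("scene"); 
cv2.imwrite("pics/w2.png",np.hstack([cv2.resize(p,(400,250)),cv2.resize(p2[80:330,200:520],(400,312))[:250]]))
print(status.observe()["gripper_width"],status.observe()["wrist_force"])
```

```text
0.01913693333722717 [-0.08936799 -0.46307195 -1.96909289]
```

View pics/w2.png

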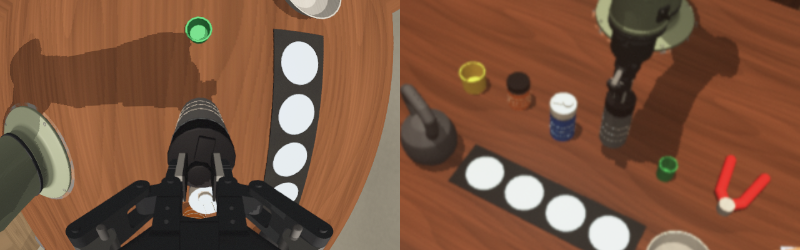

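```bash
cat >> h.py <<'E'
def fish(m,d):
    f=f_(m); v,u=np.mgrid[0:400,0:640].astype(float)
    x=u-m["cx"];y=v-m["cy"];r=np.hypot(x,y)+1e-9;t=np.tan(r/f)/r
    P=np.stack([x*t*d,y*t*d,d,np.ones_like(d)],-1)@np.array(m["T"]).T
    return P[...,:3]
E
python3 - <<'E'
from h import *
m=camera_model("wrist"); p,d=camera("wrist"); P=fish(m,d)
cv2.imwrite("pics/w3.png",cv2.resize(p[130:360,180:480],(800,613))[:600])
print("focal",f_(m))
for v in range(150,341,10): print(v,[f"{u}:"+",".join("%d"%(1000*a) for a in P[v,u]) for u in range(260,381,15)])
p2,d2=camera("scene"); Q=cloud(camera_model("scene"),d2)
sel=(abs(Q[...,0]-.446)<.05)&(abs(Q[...,1]-.118)<.05)
for z in range(0,260,10):
    s=sel&(abs(Q[...,2]*1000-z)<5)
    if s.sum(): print(z,s.sum(),Q[s].min(0).round(3),Q[s].max(0).round(3))
E
```

```text
focal 309.70691628693146
150 ['260:379,143,1', '275:396,142,0', '290:413,142,0', '305:429,142,0', '320:446,142,1', '335:462,142,1', '350:479,142,1', '365:496,142,0', '380:513,143,0']
160 ['260:379,131,1', '275:396,131,1', '290:412,131,0', '305:432,141,55', '320:445,145,73', '335:460,141,54', '350:479,131,1', '365:496,131,0', '380:513,131,0']
170 ['260:378,120,1', '275:395,120,1', '290:412,120,2', '305:434,144,106', '320:445,146,116', '335:457,144,105', '350:479,120,1', '365:496,120,2', '380:513,120,2']
180 ['260:377,108,0', '275:395,108,1', '290:421,133,95', '305:435,144,138', '320:445,146,144', '335:455,144,138', '350:469,135,103', '365:497,108,0', '380:515,108,0']
190 ['260:377,96,1', '275:394,96,0', '290:425,138,140', '305:436,145,162', '320:445,146,167', '335:454,146,165', '350:465,139,144', '365:497,96,0', '380:515,96,1']
200 ['260:376,84,1', '275:394,83,0', '290:428,140,166', '305:437,145,181', '320:445,146,186', '335:453,146,185', '350:462,142,172', '365:498,84,2', '380:516,84,1']
210 ['260:375,71,0', '275:393,71,0', '290:429,141,185', '305:437,143,192', '320:445,144,193', '33
[... 2674 characters left out ...]
55 [0.442 0.091 0.105] [0.477 0.148 0.115]
120 47 [0.441 0.097 0.115] [0.476 0.148 0.124]
130 52 [0.446 0.091 0.125] [0.477 0.148 0.135]
140 58 [0.442 0.091 0.135] [0.478 0.148 0.145]
150 59 [0.445 0.095 0.145] [0.477 0.148 0.155]
160 55 [0.443 0.091 0.155] [0.477 0.148 0.165]
170 57 [0.441 0.097 0.166] [0.478 0.148 0.175]
180 66 [0.445 0.092 0.175] [0.476 0.148 0.185]
190 201 [0.418 0.09  0.185] [0.477 0.148 0.195]
200 74 [0.428 0.093 0.195] [0.475 0.147 0.205]
210 31 [0.432 0.108 0.205] [0.47  0.13  0.214]
220 28 [0.43  0.113 0.215] [0.47  0.129 0.225]
230 9 [0.429 0.127 0.227] [0.463 0.129 0.234]
240 15 [0.426 0.118 0.238] [0.484 0.132 0.245]
250 33 [0.401 0.109 0.245] [0.491 0.131 0.255]
```

View pics/w3.png

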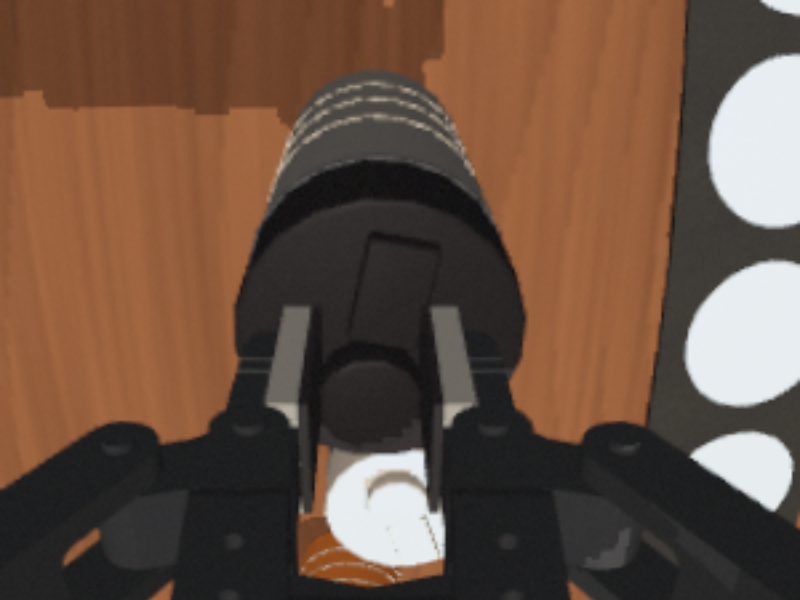

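The fingertips sit about 43 mm above the reported TCP (seen at z≈0.20 with ee z 0.156), so the jaws closed on the spout. The shaker is held upright by the spout, base at z≈0.053, axis at the TCP. I'll firm the grip, carry it gently to the kettlebell-end disc and check there.

```bash
python3 -m pendant '[[0,0,0,0],[0,0,0,0],[5,0,0,0],[10,0,0,0],[15,0,0,0],[20,0,0,0],[20,0,-5,0],[20,0,-10,0]]' 0 60
python3 -m pendant '[[18,0,-15,0],[18,0,-20,0],[16,0,-23,0],[14,0,-25,0],[12,0,-25,0],[10,0,-25,0],[8,0,-20,0],[5,0,-15,0]]'
python3 -m pendant '[[3,0,-12,0],[2,0,-8,0],[0,0,-4,0],[0,0,-2,0],[0,0,0,0],[0,0,0,0],[0,0,0,0],[0,0,0,0]]'
python3 - <<'E'
from h import *
m=camera_model("wrist"); p,d=camera("wrist"); P=fish(m,d).reshape(-1,3)
e=status.observe()["ee_pos"]; print(e)
def cyl(Q,n):
    for z in (80,110,140,170,185):
        s=(abs(Q[:,2]*1000-z)<5)&(np.hypot(*(Q[:,:2]-e[:2]).T)<.045)
        if s.sum()>5: print(n,z,s.sum(),Q[s].min(0).round(4),Q[s].max(0).round(4))
cyl(P,"wr")
for n in("scene","top"):
    p2,d2=camera(n); cyl(cloud(camera_model(n),d2).reshape(-1,3),n)
    if n=="scene": cv2.imwrite("pics/s4.png",np.hstack([cv2.resize(p,(400,250)),cv2.resize(p2[80:330,200:520],(400,312))[:250]]))
E
```

```text
time: 6.75
ee_pos: [0.5376, 0.1032, 0.1564]
tcp_rot: [-1.571, -0.001, 0.001]
wrist_force: [-0.4, 0.0, -2.1]
gripper_width: 0.0179
time: 7.55
ee_pos: [0.6379, -0.0672, 0.1562]
tcp_rot: [-1.571, 0.001, -0.001]
wrist_force: [-0.1, -0.3, -3.0]
gripper_width: 0.0181
time: 8.35
ee_pos: [0.642, -0.0908, 0.1566]
tcp_rot: [-1.571, -0.0, 0.0]
wrist_force: [0.7, -0.1, -3.0]
gripper_width: 0.0181
[ 0.64203232 -0.09099013  0.15664441]
wr 80 119 [ 0.6131 -0.0829  0.0751] [ 0.6679 -0.0618  0.085 ]
wr 110 197 [ 0.6138 -0.0829  0.105 ] [ 0.6688 -0.0617  0.115 ]
wr 140 266 [ 0.6144 -0.0818  0.1351] [ 0.6694 -0.0613  0.145 ]
wr 170 472 [ 0.6133 -0.0848  0.165 ] [ 0.671  -0.0607  0.175 ]
wr 185 498 [ 0.6161 -0.0784  0.18  ] [ 0.6699 -0.0612  0.19  ]
scene 80 52 [ 0.6224 -0.1111  0.0752] [ 0.6723 -0.0602  0.0848]
scene 110 64 [ 0.6212 -0.1097  0.1056] [ 0.6725 -0.0598  0.1149]
scene 140 58 [ 0.6225 -0.1027  0.1354] [ 0.6727 -0.06    0.145 ]
scene 170 63 [ 0.6223 -0.1111  0.1651] [ 0.6726 -0.0595  0.1746]
scene 185 62 [ 0.63   -0.109   0.1801] [ 0.6732 -0.0593  0.19  ]
```

View pics/s4.png

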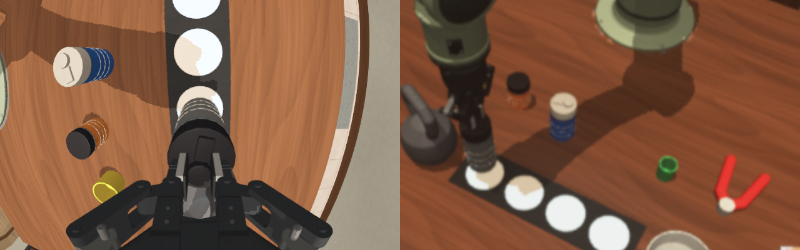

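The shaker is upright and on the axis of disc 4. Lowering.

```bash
python3 -m pendant '[[0,5,0,0],[0,8,0,0],[0,8,0,0],[0,8,0,0],[0,8,0,0],[0,5,0,0],[0,2,0,0],[0,0,0,0]]'
python3 -m pendant '[[0,1,0,0],[0,1,0,0],[0,0,0,0],[0,1,0,0],[0,0,0,0],[0,0,0,0],[0,0,0,0],[0,0,0,0]]'
```

```text
time: 9.3
ee_pos: [0.642, -0.0913, 0.1124]
tcp_rot: [-1.571, 0.0, 0.0]
wrist_force: [-0.4, -0.6, -2.5]
gripper_width: 0.018
time: 10.1
ee_pos: [0.642, -0.0912, 0.1096]
tcp_rot: [-1.571, 0.0, -0.0]
wrist_force: [-0.8, 0.5, -2.3]
gripper_width: 0.0177
```

```bash
python3 -m pendant '[[0,1,0,0],[0,0,0,0],[0,1,0,0],[0,0,0,0],[0,0,0,0],[0,0,0,0],[0,0,0,0],[0,0,0,0]]'
python3 - <<'E'
from h import *
p2,d2=camera("scene"); Q=cloud(camera_model("scene"),d2)
s=(np.hypot(Q[...,0]-.642,Q[...,1]+.091)<.035)
v,u=np.where(s&(Q[...,2]>.012)); print("body lowest z",np.sort(Q[...,2][s&(Q[...,2]>.007)])[:12].round(4))
z=Q[...,2]; print(np.histogram(z[s],bins=np.arange(0,.03,.002)))
E
```

```text
time: 10.9
ee_pos: [0.6423, -0.0914, 0.108]
tcp_rot: [-1.571, -0.0, -0.001]
wrist_force: [-2.1, -1.4, 5.4]
gripper_width: 0.018
body lowest z [0.007  0.0071 0.0072 0.0072 0.0072 0.0072 0.0074 0.0074 0.0074 0.0075
 0.0075 0.0075]
(array([ 1,  3, 32, 39, 19,  5, 12,  3, 14,  5, 10,  7, 13,  7]), array([0.   , 0.002, 0.004, 0.006, 0.008, 0.01 , 0.012, 0.014, 0.016,
       0.018, 0.02 , 0.022, 0.024, 0.026, 0.028]))
```

Contact is felt (+5 N). Releasing, retreating and measuring the open fingertips.

```bash
python3 -m pendant '[[0,0,0,0],[0,0,0,0],[0,0,0,0],[0,0,0,0],[0,-5,0,0],[0,-15,0,0],[0,-20,0,0],[0,-20,0,0]]' 100 40
python3 -m pendant '[[0,-20,0,0],[0,-10,0,0],[-5,0,5,0],[-10,0,10,0],[-15,0,10,0],[-20,0,10,0],[-20,0,10,0],[-20,0,10,0]]'
python3 - <<'E'
from h import *
s=status.observe(); e=s["ee_pos"]; print(e,s["gripper_width"])
m=camera_model("wrist"); p,d=camera("wrist"); P=fish(m,d)
r=np.linalg.norm(P-e,axis=-1)
s=(r<.12)&(abs(P[...,0]-e[0])>.03)&(P[...,2]>.12)
for side in(-1,1):
    q=P[s&(np.sign(P[...,0]-e[0])==side)]-e; i=np.argsort(q[:,2])[:12]; print(side,(q[i]*1000).round(0).tolist())
p2,d2=camera("top"); Q=cloud(camera_model("top"),d2); t=Q[(np.hypot(Q[...,0]-.642,Q[...,1]+.091)<.05)&(abs(Q[...,2]-.144)<.007)]
print(len(t),cv2.minEnclosingCircle(t[:,:2].astype(np.float32)),t.mean(0))
cv2.imwrite("pics/s5.png",np.hstack([cv2.resize(p,(400,250)),cv2.resize(p2[120:320,200:520],(400,250))]))
E
```

```text
time: 11.75
ee_pos: [0.6421, -0.0914, 0.1695]
tcp_rot: [-1.571, -0.0, -0.001]
wrist_force: [0.1, -0.3, 0.6]
gripper_width: 0.0854
time: 12.55
ee_pos: [0.5504, -0.0355, 0.1968]
tcp_rot: [-1.571, 0.001, 0.001]
wrist_force: [0.2, 0.3, 1.1]
gripper_width: 0.0855
[ 0.55037684 -0.0354762   0.19680818] 0.08552703952531035
-1 [[-44.0, 6.0, 52.0], [-43.0, 2.0, 53.0], [-44.0, 0.0, 53.0], [-44.0, 6.0, 53.0], [-44.0, 5.0, 53.0], [-44.0, -5.0, 53.0], [-44.0, -5.0, 53.0], [-43.0, 1.0, 53.0], [-44.0, -10.0, 53.0], [-44.0, 8.0, 53.0], [-44.0, -1.0, 53.0], [-44.0, -6.0, 53.0]]
1 [[85.0, -28.0, -77.0], [68.0, -40.0, -77.0], [83.0, -28.0, -77.0], [71.0, -36.0, -77.0], [69.0, -39.0, -77.0], [63.0, -59.0, -77.0], [77.0, -31.0, -77.0], [64.0, -47.0, -77.0], [63.0, -61.0, -77.0], [66.0, -43.0, -76.0], [62.0, -58.0, -76.0], [81.0, -29.0, -76.0]]
0 ((0.0, 0.0), 0.0) [nan nan nan]<stdin>:9: RuntimeWarning: Mean of empty slice.
  ret = um.true_divide(
```

View pics/s5.png

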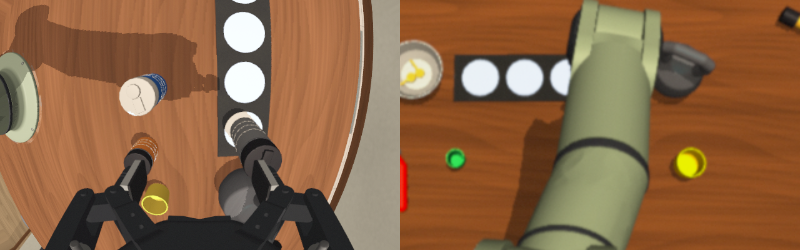

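Grey now stands on disc 4. The tip offset from reported ee is +52 mm open and about +48 mm at 58 mm width. Next the blue mini at (0.456,-0.002), target ee z 0.015.

```bash
python3 -m pendant '[[-20,0,8,0],[-25,0,9,0],[-25,0,9,0],[-14,0,5,0],[-8,0,3,0],[-2,0,0,0],[0,15,0,0],[0,25,0,0]]'
python3 -m pendant '[[0,25,0,0],[0,25,0,0],[0,25,0,0],[0,20,0,0],[0,20,0,0],[0,15,0,0],[0,10,0,0],[0,0,0,0]]'
python3 -m pendant '[[0,0,0,0],[0,0,0,0],[0,0,0,0],[0,0,0,0],[0,0,0,0],[0,0,0,0],[0,0,0,0],[0,0,0,0]]' 0 40
```

```text
time: 13.45
ee_pos: [0.4596, -0.0023, 0.1579]
tcp_rot: [-1.57, -0.002, -0.002]
wrist_force: [0.9, 0.9, -0.8]
gripper_width: 0.0855
time: 14.25
ee_pos: [0.4578, -0.0027, 0.0165]
tcp_rot: [-1.571, 0.002, 0.001]
wrist_force: [0.1, -0.5, 0.5]
gripper_width: 0.0856
time: 15.05
ee_pos: [0.4585, -0.0022, 0.0183]
tcp_rot: [-1.571, -0.001, -0.001]
wrist_force: [-1.1, -0.2, 7.7]
gripper_width: 0.0574
```

```bash
python3 -m pendant '[[0,-5,0,0],[0,-10,0,0],[0,-15,0,0],[0,-15,0,0],[5,-5,0,0],[10,0,0,0],[15,0,1,0],[20,0,2,0]]'
python3 -m pendant '[[25,0,2,0],[25,0,2,0],[25,0,2,0],[20,0,1,0],[15,0,1,0],[10,0,0,0],[6,0,0,0],[2,0,0,0]]'
python3 -m pendant '[[2,5,0,0],[1,10,0,0],[0,10,0,0],[0,10,0,0],[0,5,0,0],[0,2,0,0],[0,0,0,0],[0,0,0,0]]'
```

```text
time: 15.85
ee_pos: [0.5088, 0.0008, 0.0672]
tcp_rot: [-1.571, 0.0, 0.0]
wrist_force: [-0.6, 0.4, -1.7]
gripper_width: 0.0573
time: 16.65
ee_pos: [0.6362, 0.0086, 0.0672]
tcp_rot: [-1.571, 0.001, 0.0]
wrist_force: [0.1, -0.1, -1.2]
gripper_width: 0.057
time: 17.45
ee_pos: [0.6392, 0.0087, 0.0259]
tcp_rot: [-1.571, -0.0, -0.0]
wrist_force: [-0.1, -0.4, -1.8]
gripper_width: 0.0573
```

```bash
python3 -m pendant '[[0,1,0,0],[0,1,0,0],[0,1,0,0],[0,0,0,0],[0,0.5,0,0],[0,0,0,0],[0,0,0,0],[0,0,0,0]]'
python3 - <<'E'
from h import *
def cyl(Q,e,r,n,zs):
    for z in zs:
        s=(abs(Q[:,2]*1000-z)<4)&(np.hypot(*(Q[:,:2]-e).T)<.045)
        if s.sum()>5: print(n,z,s.sum(),"maxx-r,maxy-r",(Q[s].max(0)[:2]-r).round(4))
p,d=camera("scene"); Q=cloud(camera_model("scene"),d).reshape(-1,3)
cyl(Q,[.6395,.009],.029,"blue",(15,30,50,70))
E
```

```text
time: 18.25
ee_pos: [0.6391, 0.0088, 0.0224]
tcp_rot: [-1.571, -0.0, -0.0]
wrist_force: [-1.7, 0.1, 5.3]
gripper_width: 0.0571
blue 15 26 maxx-r,maxy-r [0.6377 0.0091]
blue 30 36 maxx-r,maxy-r [0.6382 0.0092]
blue 50 23 maxx-r,maxy-r [0.6376 0.0097]
blue 70 25 maxx-r,maxy-r [0.6433 0.0092]
```

Blue is centred and in contact. Releasing and going to the tub.

```bash
python3 -m pendant '[[0,0,0,0],[0,0,0,0],[0,0,0,0],[0,-10,0,0],[0,-25,0,0],[0,-25,0,0],[0,-25,0,0],[0,-25,0,0]]' 100 40
python3 -m pendant '[[-10,0,0,0],[-20,0,-12,0],[-30,0,-22,0],[-35,0,-26,0],[-35,0,-26,0],[-30,0,-24,0],[-25,0,-18,0],[-15,0,-11,0]]'
python3 -m pendant '[[-6,5,-5,0],[0,15,0,0],[0,25,0,0],[0,25,0,0],[0,25,0,0],[0,20,0,0],[0,10,0,0],[0,0,0,0]]'
python3 - <<'E'
from h import *
s=status.observe(); e=s["ee_pos"]
m=camera_model("wrist"); p,d=camera("wrist"); P=fish(m,d); Q=P.reshape(-1,3)
t=Q[(abs(Q[:,2]-.080)<.005)&(np.hypot(Q[:,0]-.433,Q[:,1]+.135)<.04)]
print(e,cv2.minEnclosingCircle(t[:,:2].astype(np.float32)))
p2,d2=camera("scene"); Q=cloud(camera_model("scene"),d2); t=Q[(np.hypot(Q[...,0]-.64,Q[...,1]-.009)<.05)&(abs(Q[...,2]-.112)<.006)]
print(len(t),cv2.minEnclosingCircle(t[:,:2].astype(np.float32)),t.mean(0))
cv2.imwrite("pics/s6.png",np.hstack([cv2.resize(p,(400,250)),cv2.resize(p2[80:330,200:520],(400,312))[:250]]))
E
```

```text
time: 19.1
ee_pos: [0.639, 0.0087, 0.1339]
tcp_rot: [-1.571, -0.0, -0.0]
wrist_force: [-0.2, -0.6, 0.2]
gripper_width: 0.0854
time: 19.9
ee_pos: [0.437, -0.1314, 0.1324]
tcp_rot: [-1.571, 0.001, -0.001]
wrist_force: [1.0, -0.1, 0.1]
gripper_width: 0.0853
time: 20.7
ee_pos: [0.4328, -0.1348, 0.006]
tcp_rot: [-1.57, 0.001, 0.002]
wrist_force: [0.4, -0.0, 1.2]
gripper_width: 0.0853
[ 0.43279929 -0.13478471  0.00596433] ((0.43329089879989624, -0.13481241464614868), 0.027371998876333237)
335 ((0.6383101940155029, 0.009561264887452126), 0.029235634952783585) [0.64079394 0.01092766 0.11258392]
```

View pics/s6.png

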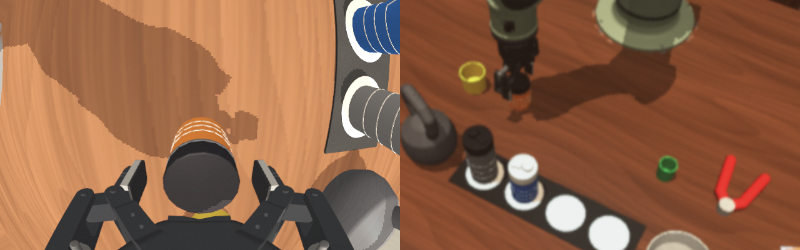

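Grey and blue are standing on the two discs next to the kettlebell, and the tub is centred between the jaws (left half, (200,180)). Grip, lift, go along +y, then +x.

```bash
python3 -m pendant '[[0,8,0,0],[0,8,0,0],[0,5,0,0],[0,0,0,0],[0,0,0,0],[0,0,0,0],[0,0,0,0],[0,0,0,0]]'
python3 -m pendant '[[0,0,0,0],[0,0,0,0],[0,0,0,0],[0,0,0,0],[0,0,0,0],[0,0,0,0],[0,0,0,0],[0,0,0,0]]' 0 40
python3 -m pendant '[[0,-5,0,0],[0,-10,0,0],[0,-15,0,0],[0,-15,0,0],[0,-5,5,0],[0,0,10,0],[0,0,20,0],[0,0,25,0]]'
python3 -m pendant '[[0,0,30,0],[0,0,30,0],[0,0,30,0],[5,0,25,0],[10,0,20,0],[15,0,15,0],[20,0,12,0],[25,0,9,0]]'
python3 -m pendant '[[30,0,7,0],[30,0,3,0],[25,0,2,0],[20,0,0,0],[12,0,0,0],[7,0,0,0],[3,0,0,0],[0,0,0,0]]'
```

```text
time: 21.6
ee_pos: [0.4331, -0.1352, -0.0137]
tcp_rot: [-1.571, -0.0, -0.0]
wrist_force: [0.5, -0.3, -0.4]
gripper_width: 0.0856
time: 22.4
ee_pos: [0.4331, -0.1352, -0.0137]
tcp_rot: [-1.571, -0.0, -0.0]
wrist_force: [-1.5, 0.5, 8.5]
gripper_width: 0.053
time: 23.2
ee_pos: [0.4326, -0.0743, 0.0357]
tcp_rot: [-1.571, 0.001, -0.0]
wrist_force: [-0.1, 0.1, -0.7]
gripper_width: 0.0529
time: 24.0
ee_pos: [0.5074, 0.0978, 0.0354]
tcp_rot: [-1.571, -0.0, 0.003]
wrist_force: [-0.4, 0.9, -1.3]
gripper_width: 0.0533
time: 24.8
ee_pos: [0.6346, 0.1081, 0.0357]
tcp_rot: [-1.571, 0.0, 0.001]
wrist_force: [-0.9, 0.0, -1.0]
gripper_width: 0.053
```

```bash
python3 -m pendant '[[1,5,0.5,0],[0,10,0,0],[0,10,0,0],[0,10,0,0],[0,5,0,0],[0,2,0,0],[0,0,0,0],[0,0,0,0]]'
python3 -m pendant '[[0,1,0,0],[0,1,0,0],[0,0,0,0],[0,0.5,0,0],[0,0,0,0],[0,0,0,0],[0,0,0,0],[0,0,0,0]]'
python3 - <<'E'
from h import *
p,d=camera("scene"); Q=cloud(camera_model("scene"),d).reshape(-1,3)
for z in (20,30,40,55):
    s=(abs(Q[:,2]*1000-z)<4)&(np.hypot(*(Q[:,:2]-[.636,.109]).T)<.045)
    if s.sum()>5: print(z,s.sum(),(Q[s].max(0)[:2]-.027).round(4))
E
```

```text
time: 25.6
ee_pos: [0.6362, 0.1082, -0.0056]
tcp_rot: [-1.571, -0.0, -0.0]
wrist_force: [0.6, 0.6, -0.6]
gripper_width: 0.0531
time: 26.4
ee_pos: [0.636, 0.1083, -0.0084]
tcp_rot: [-1.571, -0.0, 0.0]
wrist_force: [0.1, 0.4, -1.2]
gripper_width: 0.0529
20 13 [0.6326 0.1092]
30 14 [0.6331 0.1097]
40 19 [0.6448 0.1097]
55 23 [0.6407 0.1091]
```

```bash
python3 -m pendant '[[0,0.5,0,0],[0,0,0,0],[0,0.5,0,0],[0,0,0,0],[0,0.5,0,0],[0,0,0,0],[0,0,0,0],[0,0,0,0]]'
```

```text
time: 27.25
ee_pos: [0.636, 0.1083, -0.0096]
tcp_rot: [-1.571, 0.0, -0.0]
wrist_force: [-3.1, 0.0, 5.8]
gripper_width: 0.0534
```

```bash
python3 -m pendant '[[0,0,0,0],[0,0,0,0],[0,0,0,0],[0,-15,0,0],[0,-30,0,0],[0,-35,0,0],[0,-35,0,0],[-5,-25,-5,0]]' 100 40
python3 -m pendant '[[-15,0,-20,0],[-20,0,-30,0],[-20,0,-35,0],[-20,0,-35,0],[-20,0,-35,0],[-20,0,-35,0],[-20,0,-35,0],[-15,0,-35,0]]'
python3 -m pendant '[[-14,0,-35,0],[-10,0,-29,0],[-7,0,-20,0],[-3,0,-10,0],[0,0,-5,0],[0,20,0,0],[0,30,0,0],[0,30,0,0]]'
python3 - <<'E'
from h import *
s=status.observe(); print(s["ee_pos"])
m=camera_model("wrist"); p,d=camera("wrist"); Q=fish(m,d).reshape(-1,3)
t=Q[(abs(Q[:,2]-.052)<.005)&(np.hypot(Q[:,0]-.447,Q[:,1]+.256)<.045)]
print(len(t),cv2.minEnclosingCircle(t[:,:2].astype(np.float32)))
p2,d2=camera("scene"); Q=cloud(camera_model("scene"),d2); t=Q[(np.hypot(Q[...,0]-.636,Q[...,1]-.109)<.05)&(abs(Q[...,2]-.085)<.006)]
print("tub",len(t),cv2.minEnclosingCircle(t[:,:2].astype(np.float32)))
E
```

```text
time: 28.05
ee_pos: [0.6319, 0.1037, 0.1335]
tcp_rot: [-1.57, -0.002, -0.002]
wrist_force: [-0.4, -0.4, 0.1]
gripper_width: 0.0852
time: 28.85
ee_pos: [0.4798, -0.1581, 0.1312]
tcp_rot: [-1.571, -0.0, -0.001]
wrist_force: [0.5, -0.8, -0.7]
gripper_width: 0.0857
time: 29.65
ee_pos: [0.4482, -0.2546, 0.0496]
tcp_rot: [-1.571, -0.002, 0.0]
wrist_force: [-0.3, -0.1, -0.1]
gripper_width: 0.0851
[ 0.44817145 -0.25461742  0.04960458]
1762 ((0.44697344303131104, -0.2576507329940796), 0.03147674351930618)
tub 356 ((0.6351995468139648, 0.11024060845375061), 0.027458665892481804)
```

```bash
python3 -m pendant '[[-1,15,-1,0],[0,15,-1,0],[0,15,0,0],[0,12,0,0],[0,10,0,0],[0,5,0,0],[0,0,0,0],[0,0,0,0]]'
python3 -m pendant '[[0,0,0,0],[0,0,0,0],[0,0,0,0],[0,0,0,0],[0,0,0,0],[0,0,0,0],[0,0,0,0],[0,0,0,0]]' 0 40
```

```text
time: 30.55
ee_pos: [0.4462, -0.2579, -0.0215]
tcp_rot: [-1.571, -0.0, -0.0]
wrist_force: [-0.0, -0.2, 0.3]
gripper_width: 0.0851
time: 31.35
ee_pos: [0.4463, -0.2579, -0.0211]
tcp_rot: [-1.571, -0.0, -0.001]
wrist_force: [-1.9, 1.8, 12.8]
gripper_width: 0.0593
```

```bash
python3 -m pendant '[[0,-5,0,0],[0,-10,0,0],[0,-15,0,0],[0,-15,0,0],[0,-10,5,0],[0,-5,10,0],[0,0,20,0],[0,0,27,0]]'
python3 -m pendant '[[0,0,30,0],[0,0,35,0],[0,0,35,0],[0,0,35,0],[0,0,35,0],[0,0,35,0],[5,0,35,0],[12,0,30,0]]'
python3 -m pendant '[[20,0,28,0],[25,0,25,0],[25,0,22,0],[25,0,19,0],[22,0,16,0],[20,0,12,0],[15,0,8,0],[10,0,5,0]]'
python3 -m pendant '[[5,0,0,0],[2,0,0,0],[0,10,0,0],[0,15,0,0],[0,10,0,0],[0,5,0,0],[0,3,0,0],[0,0,0,0]]'
python3 - <<'E'
from h import *
p,d=camera("scene"); Q=cloud(camera_model("scene"),d).reshape(-1,3)
e=status.observe()["ee_pos"]
for z in (15,25,30,40,50,60,65):
    s=(abs(Q[:,2]*1000-z)<3)&(np.hypot(*(Q[:,:2]-e[:2]).T)<.045)
    if s.sum()>5: print(z,s.sum(),Q[s].max(0)[:2].round(4))
E
```

```text
time: 32.15
ee_pos: [0.4458, -0.195, 0.0382]
tcp_rot: [-1.571, 0.001, -0.001]
wrist_force: [0.9, 0.4, -1.1]
gripper_width: 0.0596
time: 32.95
ee_pos: [0.4617, 0.0769, 0.038]
tcp_rot: [-1.57, -0.0, 0.002]
wrist_force: [0.6, -0.8, 0.2]
gripper_width: 0.0593
time: 33.75
ee_pos: [0.6249, 0.2109, 0.0376]
tcp_rot: [-1.571, -0.0, 0.001]
wrist_force: [0.3, -0.7, -1.0]
gripper_width: 0.0592
time: 34.55
ee_pos: [0.6319, 0.2091, -0.0053]
tcp_rot: [-1.571, 0.0, 0.0]
wrist_force: [-0.0, 0.3, -0.1]
gripper_width: 0.059
25 27 [0.6571 0.2372]
30 16 [0.6557 0.2382]
40 13 [0.6582 0.237 ]
50 14 [0.6575 0.2334]
60 19 [0.6678 0.2408]
65 36 [0.666  0.2411]
```

```bash
python3 -m pendant '[[1,3,0,0],[0,3,0,0],[0,2,0,0],[0,2,0,0],[0,1,0,0],[0,0,0,0],[0,0,0,0],[0,0,0,0]]'
python3 -m pendant '[[0,0.5,0,0],[0,0,0,0],[0,0.5,0,0],[0,0,0,0],[0,0.5,0,0],[0,0,0,0],[0,0,0,0],[0,0,0,0]]'
```

```text
time: 35.4
ee_pos: [0.6331, 0.2093, -0.0158]
tcp_rot: [-1.571, -0.0, -0.0]
wrist_force: [-0.3, 0.2, -0.3]
gripper_width: 0.0593
time: 36.2
ee_pos: [0.633, 0.2093, -0.017]
tcp_rot: [-1.571, 0.0, -0.0]
wrist_force: [-3.0, -0.1, 7.1]
gripper_width: 0.0591
```

```bash
python3 -m pendant '[[0,0,0,0],[0,0,0,0],[0,0,0,0],[0,-10,0,0],[0,-25,0,0],[0,-25,0,0],[0,-25,0,0],[0,-25,0,0]]' 100 40
python3 -m pendant '[[-10,0,2,0],[-20,0,5,0],[-30,0,7,0],[-35,0,8,0],[-35,0,8,0],[-30,0,6,0],[-20,0,4,0],[-9,0,0,0]]'
python3 -m pendant '[[0,10,0,0],[0,20,0,0],[0,20,0,0],[0,10,0,0],[0,0,0,0],[0,0,0,0],[0,0,0,0],[0,0,0,0]]'
python3 - <<'E'
from h import *
s=status.observe(); print(s["ee_pos"])
m=camera_model("wrist"); p,d=camera("wrist"); Q=fish(m,d).reshape(-1,3)
t=Q[(abs(Q[:,2]-.048)<.004)&(np.hypot(Q[:,0]-.4435,Q[:,1]-.249)<.03)]
print("green",len(t),cv2.minEnclosingCircle(t[:,:2].astype(np.float32)))
for n in("scene","top"):
    p2,d2=camera(n); Q=cloud(camera_model(n),d2); t=Q[(np.hypot(Q[...,0]-.633,Q[...,1]-.209)<.05)&(abs(Q[...,2]-.056)<.005)]
    print(n,"yellow",len(t),cv2.minEnclosingCircle(t[:,:2].astype(np.float32)),t.mean(0))
    if n=="scene": cv2.imwrite("pics/s7.png",np.hstack([cv2.resize(p,(400,250)),cv2.resize(p2[80:330,200:520],(400,312))[:250]]))
E
```

```text
time: 37.0
ee_pos: [0.6331, 0.2091, 0.0944]
tcp_rot: [-1.571, -0.0, -0.001]
wrist_force: [0.3, -0.1, 0.3]
gripper_width: 0.0855
time: 37.8
ee_pos: [0.442, 0.25, 0.0928]
tcp_rot: [-1.57, -0.001, 0.002]
wrist_force: [0.8, -0.0, -0.6]
gripper_width: 0.0852
time: 38.6
ee_pos: [0.4444, 0.2495, 0.0332]
tcp_rot: [-1.57, -0.001, -0.001]
wrist_force: [-0.2, 0.3, -0.5]
gripper_width: 0.0853
[0.44444822 0.24950451 0.03321726]
green 1151 ((0.44379177689552307, 0.24852338433265686), 0.020312102511525154)
scene yellow 135 ((0.632311999797821, 0.21142421662807465), 0.0315994918346405) [0.63095157 0.21089309 0.05605366]
top yellow 83 ((0.6305422186851501, 0.20932753384113312), 0.0311615988612175) [0.63140493 0.21019607 0.05521224]
```

View pics/s7.png

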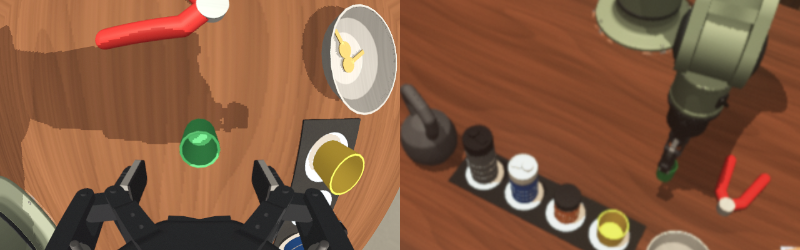

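All four stand in order on their discs, and the green cup is centred between the jaws at (200,142). Gripping it near the rim, ee z -0.015.

```bash
python3 -m pendant '[[0,10,-1,0],[0,12,0,0],[0,12,0,0],[0,9,0,0],[0,5,0,0],[0,0,0,0],[0,0,0,0],[0,0,0,0]]'
python3 -m pendant '[[0,0,0,0],[0,0,0,0],[0,0,0,0],[0,0,0,0],[0,0,0,0],[0,0,0,0],[0,0,0,0],[0,0,0,0]]' 0 30
python3 -m pendant '[[0,-5,0,0],[0,-15,0,0],[0,-25,0,0],[0,-25,0,0],[0,-20,0,0],[0,-10,0,0],[0,0,0,0],[0,0,0,0]]'
python3 - <<'E'
from h import *
s=status.observe(); e=s["ee_pos"]; print(e)
m=camera_model("wrist"); p,d=camera("wrist"); P=fish(m,d); Q=P.reshape(-1,3)
hsv=cv2.cvtColor(p,cv2.COLOR_BGR2HSV); g=((hsv[...,0]>40)&(hsv[...,0]<85)&(hsv[...,1]>100)).ravel()
q=(Q-e)[g]; q=q[np.linalg.norm(q,axis=1)<.12]*1000
for z in range(-40,100,5):
    t=q[abs(q[:,2]-z)<2.5]
    if len(t): print(z,len(t),t.min(0).round(1)[:2],t.max(0).round(1)[:2])
# fingertips
o=(Q-e)[~g]*1000; o=o[(np.abs(o[:,0])<35)&(np.abs(o[:,0])>17)&(abs(o[:,1])<20)&(o[:,2]>-20)]; print("tip z",np.sort(o[:,2])[:200:20].round(1))
cv2.imwrite("pics/s8.png",cv2.resize(p[120:370,160:480],(640,500)))
E
```

```text
time: 39.55
ee_pos: [0.4442, 0.2484, -0.0151]
tcp_rot: [-1.571, -0.0, -0.0]
wrist_force: [0.0, -0.1, -0.0]
gripper_width: 0.0856
time: 40.35
ee_pos: [0.4443, 0.2484, -0.0151]
tcp_rot: [-1.57, -0.0, -0.0]
wrist_force: [-0.3, -0.4, 5.5]
gripper_width: 0.0388
time: 41.15
ee_pos: [0.4437, 0.2483, 0.084]
tcp_rot: [-1.571, 0.0, 0.001]
wrist_force: [-0.4, 0.6, -0.3]
gripper_width: 0.0384
[0.44368933 0.24829873 0.08404555]
15 5 [-3.  16.9] [ 5.  17.7]
20 532 [-15.7 -15.5] [15.8 18.4]
25 384 [-17.8 -15.5] [15.4 19. ]
30 424 [-17.7 -15.9] [15.8 19. ]
35 481 [-17.8 -16.7] [15.8 19.4]
40 561 [-17.1 -16.4] [18.4 19.7]
45 601 [-20.1 -17. ] [18.3 19.7]
50 686 [-20.2 -17.1] [18.2 20. ]
55 802 [-20.5 -17.2] [18.1 20.1]
60 855 [-20.5 -17.4] [18.8 20.5]
65 1487 [-20.5 -20. ] [18.5 20.7]
70 1 [-20.   -0.2] [-20.   -0.2]
tip z [17.2 42.7 45.1 45.9 46.2 46.7 47.3 47.7 48.  48.5]
```

View pics/s8.png

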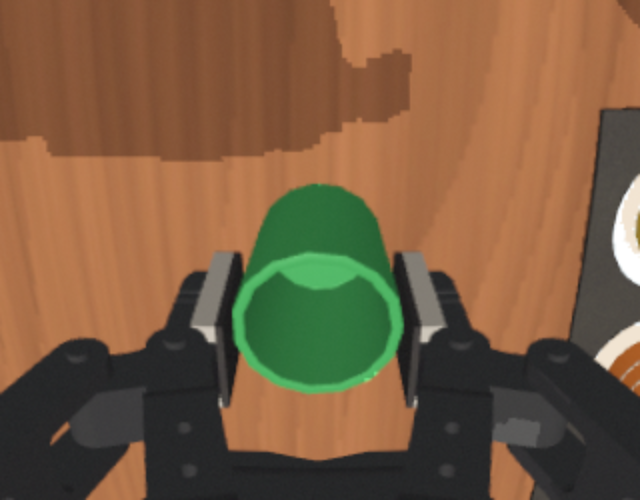

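The green cup is held straight: tips at ee+45, foot at ee+17. Carry it above the yellow cup (0.6315, 0.210) and check before lowering.

```bash
python3 -m pendant '[[10,0,-2,0],[20,0,-4,0],[30,0,-6,0],[35,0,-8,0],[35,0,-8,0],[30,0,-6,0],[20,0,-4,0],[8,0,0,0]]'
python3 -m pendant '[[0,10,0,0],[0,10,0,0],[0,10,0,0],[0,5,0,0],[0,0,0,0],[0,0,0,0],[0,0,0,0],[0,0,0,0]]'
python3 - <<'E'
from h import *
s=status.observe(); e=s["ee_pos"]; print(e)
m=camera_model("wrist"); p,d=camera("wrist"); Q=fish(m,d).reshape(-1,3); hsv=cv2.cvtColor(p,cv2.COLOR_BGR2HSV).reshape(-1,3)
y=(hsv[:,0]>22)&(hsv[:,0]<34)&(hsv[:,1]>120); t=Q[y&(abs(Q[:,2]-.055)<.004)&(np.hypot(Q[:,0]-.632,Q[:,1]-.21)<.045)]
from scipy.optimize import least_squares
g=(hsv[:,0]>40)&(hsv[:,0]<85)&(hsv[:,1]>100); q=Q[g&(np.linalg.norm(Q-e,axis=1)<.1)]
print("green rim",q[:,2].max(),q[:,2].min()); gr=q[q[:,2]>q[:,2].max()-.004]
print("green c",cv2.minEnclosingCircle(gr[:,:2].astype(np.float32)))
print("yellow",len(t),t.min(0),t.max(0)); 
r=np.hypot(t[:,0]-.6315,t[:,1]-.21)
print(least_squares(lambda c:np.hypot(t[:,0]-c[0],t[:,1]-c[1])-.0295,[.6315,.21],loss="soft_l1",f_scale=.002).x)
E
```

```text
time: 42.0
ee_pos: [0.6339, 0.2082, 0.0835]
tcp_rot: [-1.572, 0.002, -0.001]
wrist_force: [-0.2, -0.3, 0.0]
gripper_width: 0.0387
time: 42.8
ee_pos: [0.6322, 0.2104, 0.05]
tcp_rot: [-1.571, -0.0, -0.0]
wrist_force: [0.4, 0.6, 0.7]
gripper_width: 0.0384
[0.63220755 0.21036871 0.05000994]
green rim 0.11777644233210628 0.026280554655826543
green c ((0.6311032772064209, 0.21109287440776825), 0.019835010170936584)
yellow 881 [0.60141666 0.19382074 0.05100759] [0.66315227 0.24026101 0.058729  ]
[0.63190344 0.20935908]
```

Aligned within 2 mm. Lower 36 mm, release and retreat.

```bash
python3 -m pendant '[[0,8,-1,0],[0,10,0,0],[0,10,0,0],[0,5,0,0],[0,3,0,0],[0,0,0,0],[0,0,0,0],[0,0,0,0]]'
python3 -m pendant '[[0,0,0,0],[0,0,0,0],[0,0,0,0],[0,0,0,0],[0,-5,0,0],[0,-15,0,0],[0,-25,0,0],[0,-25,0,0]]' 100
python3 -m pendant '[[0,-25,0,0],[0,-25,0,0],[-10,0,15,0],[-20,0,30,0],[-20,0,35,0],[-20,0,35,0],[-20,0,30,0],[-10,0,15,0]]'
python3 - <<'E'
from h import *
print(status.observe()["ee_pos"],status.observe()["wrist_force"])
T={"grey":(.642,-.091,.144),"blue":(.6395,.009,.111),"tub":(.636,.1087,.084),"yellow":(.633,.209,.056)}
for n in("scene","top"):
    p,d=camera(n); Q=cloud(camera_model(n),d)
    for k,(x,y,z) in T.items():
        s=(np.hypot(Q[...,0]-x,Q[...,1]-y)<.05)&(abs(Q[...,2]-z)<.006); t=Q[s]
        if len(t): c,r=cv2.minEnclosingCircle(t[:,:2].astype(np.float32)); print(n,k,np.round(np.array(c)-[x,y],4),round(r,4),t[:,2].mean().round(4))
    s=(np.hypot(Q[...,0]-.633,Q[...,1]-.209)<.02); print("inside z",np.percentile(Q[s][:,2],[2,50,98]).round(3))
    c=p[150:320,220:440] if n=="scene" else p[150:250,180:460]
    cv2.imwrite(f"pics/f_{n}.png",cv2.resize(c,None,fx=3 if n=="scene" else 2.5,fy=3 if n=="scene" else 2.5))
E
```

```text
time: 43.65
ee_pos: [0.6321, 0.2092, 0.0136]
tcp_rot: [-1.571, 0.0, -0.0]
wrist_force: [-1.4, 0.2, 7.4]
gripper_width: 0.0384
time: 44.45
ee_pos: [0.6319, 0.2091, 0.0853]
tcp_rot: [-1.571, 0.0, -0.0]
wrist_force: [0.5, -0.1, -0.5]
gripper_width: 0.0425
time: 45.25
ee_pos: [0.5298, 0.3726, 0.1344]
tcp_rot: [-1.569, -0.002, 0.003]
wrist_force: [0.1, -0.2, -0.6]
gripper_width: 0.0427
[0.52981898 0.37256331 0.13442476] [ 0.06599316 -0.15105994 -0.59969163]
scene grey [-0.0002  0.0013] 0.0307 0.1452
scene blue [-0.0026  0.0008] 0.0299 0.1124
scene tub [-0.0007  0.0014] 0.0272 0.0852
inside z [0.003 0.006 0.009]
top grey [-0.0018 -0.0006] 0.0303 0.1442
top blue [-0.0034 -0.0012] 0.0295 0.1114
top tub [-0.0033 -0.    ] 0.0272 0.0839
inside z [-0.001  0.005  0.011]
```

View pics/f_scene.png

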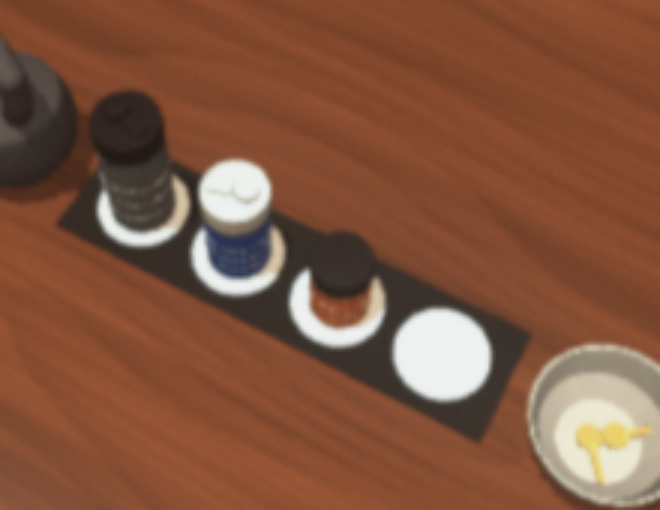

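View pics/f_top.png

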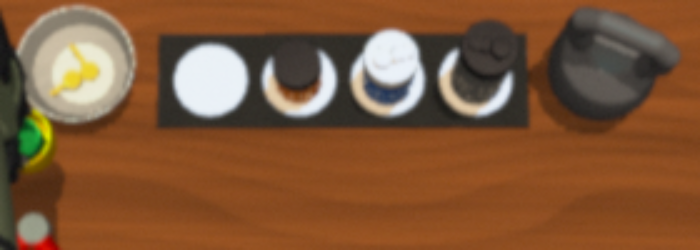

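The yellow cup came away with the gripper: the fingers opened inside it (width stuck at 43 mm). Looking before doing anything.

Run:
```python
from h import *
s=status.observe(); e=s["ee_pos"]; print(e,s["gripper_width"])
m=camera_model("wrist"); p,d=camera("wrist"); P=fish(m,d); Q=P.reshape(-1,3); hsv=cv2.cvtColor(p,cv2.COLOR_BGR2HSV).reshape(-1,3)
near=np.linalg.norm(Q-e,axis=1)<.12
y=(hsv[:,0]>22)&(hsv[:,0]<34)&(hsv[:,1]>120)&near; g=(hsv[:,0]>40)&(hsv[:,0]<85)&(hsv[:,1]>100)&near
for n,k in(("yellow",y),("green",g)):
    q=(Q[k]-e)*1000; print(n,len(q),np.percentile(q,[1,50,99],axis=0).round(1).tolist())
cv2.imwrite("pics/s9.png",cv2.resize(p[120:400,140:500],(720,560)))
```

```text
[0.53025517 0.37203968 0.13424489] 0.04278398350329801
yellow 4334 [[-27.2, -28.4, -5.0], [0.0, 16.4, 35.9], [25.8, 31.0, 45.5]]
green 4902 [[-19.2, -19.0, -1.4], [-1.2, -9.0, 31.4], [16.7, 18.8, 44.8]]
```

View pics/s9.png

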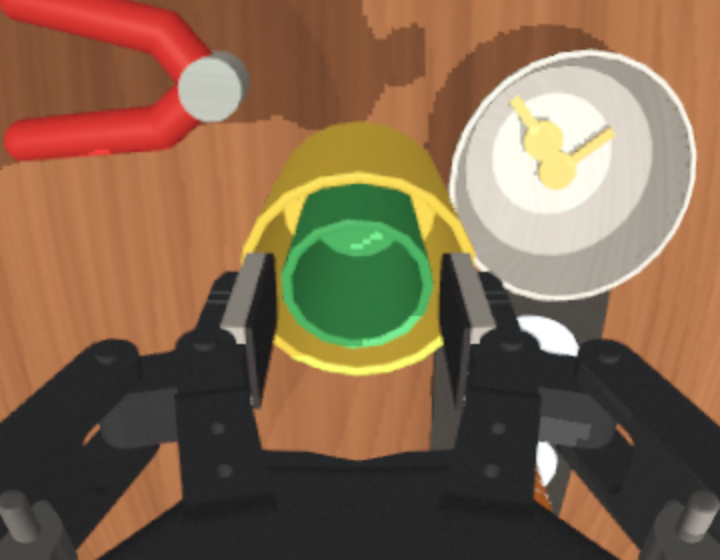

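The green cup is inside the yellow on its floor, and the yellow cup is held level from inside at its rim. I'll carry both back to the end disc, set down, close to about 41 mm (clear of both walls) and withdraw.

```bash
python3 -m pendant '[[4,0,-6,0],[8,0,-12,0],[12,0,-20,0],[15,0,-24,0],[17,0,-26,0],[16,0,-26,0],[14,0,-22,0],[9,0,-15,0]]'
python3 -m pendant '[[5,0,-9,0],[3,0,-4,0],[0,10,0,0],[0,20,0,0],[0,25,0,0],[0,20,0,0],[0,10,0,0],[0,5,0,0]]'
python3 -m pendant '[[0,5,0,0],[0,2,0,0],[0,0,0,0],[0,0,0,0],[0,0,0,0],[0,0,0,0],[0,0,0,0],[0,0,0,0]]'
python3 - <<'E'
from h import *
s=status.observe(); e=s["ee_pos"]; print(e,s["gripper_width"])
m=camera_model("wrist"); p,d=camera("wrist"); P=fish(m,d); Q=P.reshape(-1,3); hsv=cv2.cvtColor(p,cv2.COLOR_BGR2HSV).reshape(-1,3)
y=(hsv[:,0]>22)&(hsv[:,0]<34)&(hsv[:,1]>120)&(np.linalg.norm(Q-e,axis=1)<.12); q=Q[y]
A=[]
for a in np.arange(-180,180,10):   # rim = highest point per sector
    c=q-[*e[:2],0]; th=np.degrees(np.arctan2(c[:,1],c[:,0])); k=(abs(th-a)<5)&(np.hypot(c[:,0],c[:,1])>.026)
    if k.sum()>5: A.append(q[k][np.argmax(q[k][:,2])])
A=np.array(A); X=np.c_[A[:,:2]-e[:2],np.ones(len(A))]; co,*_=np.linalg.lstsq(X,A[:,2],rcond=None); print("rim plane slope",co.round(3),len(A))
print("rim centre",cv2.minEnclosingCircle(A[:,:2].astype(np.float32)))
E
```

```text
time: 46.2
ee_pos: [0.6288, 0.2136, 0.1339]
tcp_rot: [-1.572, 0.003, -0.004]
wrist_force: [-0.3, 0.1, -0.4]
gripper_width: 0.0422
time: 47.0
ee_pos: [0.6342, 0.206, 0.0424]
tcp_rot: [-1.571, 0.0, 0.002]
wrist_force: [0.6, -1.1, -0.6]
gripper_width: 0.0427
time: 47.8
ee_pos: [0.6351, 0.2053, 0.0367]
tcp_rot: [-1.571, -0.0, -0.0]
wrist_force: [0.2, -0.5, -0.8]
gripper_width: 0.0428
[0.6350818  0.20528808 0.03667188] 0.04280726487846122
rim plane slope [0.163 0.067 0.079] 32
rim centre ((0.6342771053314209, 0.20648622512817383), 0.03017890267074108)
```

```bash
python3 -m pendant '[[-1,5,1.5,0],[0,5,1,0],[0,5,0,0],[0,3,0,0],[0,1,0,0],[0,0,0,0],[0,0,0,0],[0,0,0,0]]'
python3 - <<'E'
from h import *
p,d=camera("scene"); Q=cloud(camera_model("scene"),d); hsv=cv2.cvtColor(p,cv2.COLOR_BGR2HSV)
s=status.observe(); e=s["ee_pos"]
y=(hsv[...,0]>20)&(hsv[...,0]<36)&(hsv[...,1]>110)&(np.hypot(Q[...,0]-e[0],Q[...,1]-e[1])<.05)
q=Q[y]; print(len(q),q.min(0),q.max(0))
for z in range(5,75,6):
    t=q[abs(q[:,2]*1000-z)<3]
    if len(t)>3: print(z,len(t),t.min(0)[:2].round(4),t.max(0)[:2].round(4))
cv2.imwrite("pics/s10.png",cv2.resize(p[200:300,300:460],(800,500),interpolation=cv2.INTER_CUBIC))
E
```

```text
time: 48.65
ee_pos: [0.6341, 0.2078, 0.0178]
tcp_rot: [-1.571, -0.0, -0.0]
wrist_force: [-0.0, -0.0, -0.3]
gripper_width: 0.0426
68 [0.60110084 0.16997145 0.00166294] [0.66195128 0.23725455 0.13225347]
5 4 [0.6067 0.17  ] [0.615  0.1715]
11 4 [0.6118 0.2257] [0.6243 0.2294]
17 5 [0.6123 0.2259] [0.6263 0.2306]
41 5 [0.6094 0.1829] [0.6386 0.2271]
53 4 [0.6296 0.1824] [0.6349 0.2277]
59 21 [0.6205 0.1798] [0.6609 0.2331]
65 9 [0.6343 0.1812] [0.6604 0.2373]
```

View pics/s10.png

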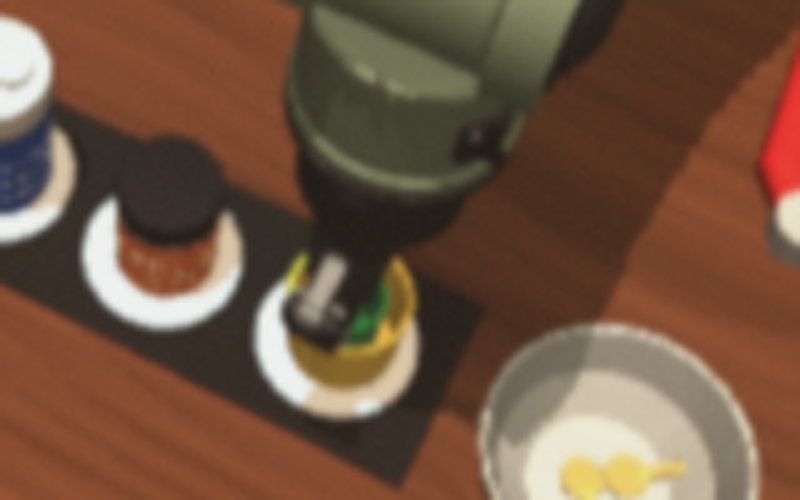

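The cup is just above the disc, centred. Lowering in small steps to contact.

```bash
python3 -m pendant '[[0,1,0,0],[0,0,0,0],[0,1,0,0],[0,0,0,0],[0,1,0,0],[0,0,0,0],[0,0,0,0],[0,0,0,0]]'
python3 -m pendant '[[0,0.5,0,0],[0,0,0,0],[0,0.5,0,0],[0,0,0,0],[0,0,0,0],[0,0,0,0],[0,0,0,0],[0,0,0,0]]'
```

```text
time: 49.5
ee_pos: [0.634, 0.2078, 0.0146]
tcp_rot: [-1.571, -0.0, -0.0]
wrist_force: [-0.4, -0.1, -1.4]
gripper_width: 0.0427
time: 50.3
ee_pos: [0.6342, 0.208, 0.0138]
tcp_rot: [-1.571, -0.0, -0.0]
wrist_force: [-0.9, 3.0, 5.3]
gripper_width: 0.0427
```

Contact at the original height, so it is level. Easing the fingers to about 41 mm and lifting 15 mm to check.

```bash
python3 -m pendant '[[0,0,0,0],[0,0,0,0],[0,0,0,0],[0,0,0,0],[0,0,0,0],[0,0,0,0],[0,0,0,0],[0,0,0,0]]' 48.3 20
python3 -m pendant '[[0,-1,0,0],[0,-2,0,0],[0,-2,0,0],[0,-3,0,0],[0,-3,0,0],[0,-4,0,0],[0,0,0,0],[0,0,0,0]]'
python3 - <<'E'
from h import *
s=status.observe(); e=s["ee_pos"]
m=camera_model("wrist"); p,d=camera("wrist"); Q=fish(m,d).reshape(-1,3); hsv=cv2.cvtColor(p,cv2.COLOR_BGR2HSV).reshape(-1,3)
near=np.hypot(*(Q[:,:2]-e[:2]).T)<.04
for n,a,b in(("yellow",22,34),("green",40,85)):
    q=Q[near&(hsv[:,0]>a)&(hsv[:,0]<b)&(hsv[:,1]>100)]; print(n,len(q),np.percentile(q,[1,99],axis=0).round(4).tolist())
cv2.imwrite("pics/s11.png",cv2.resize(p[120:370,140:500],(720,500)))
E
```

```text
time: 51.1
ee_pos: [0.6343, 0.2081, 0.014]
tcp_rot: [-1.57, -0.001, -0.0]
wrist_force: [-1.3, 3.2, 7.4]
gripper_width: 0.0412
time: 51.9
ee_pos: [0.6341, 0.2078, 0.0287]
tcp_rot: [-1.571, -0.0, -0.0]
wrist_force: [-0.6, -0.1, -1.3]
gripper_width: 0.041
yellow 3807 [[0.6062, 0.1791, 0.0231], [0.6603, 0.2388, 0.074]]
green 4828 [[0.6147, 0.1888, 0.0267], [0.6506, 0.2265, 0.0731]]
```

View pics/s11.png

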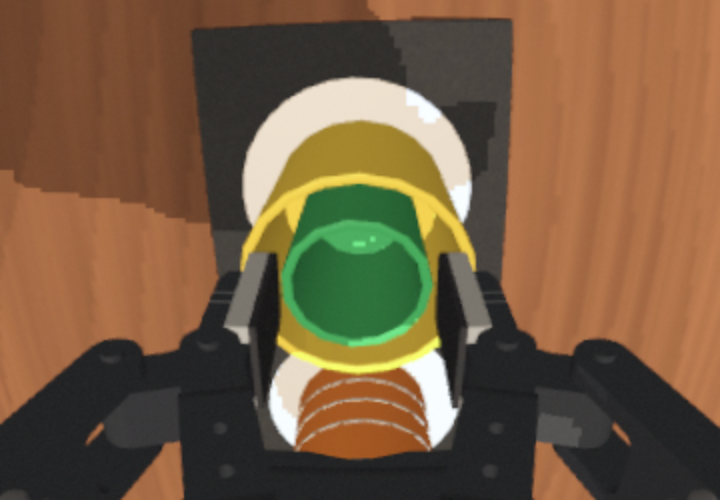

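Yellow is still clinging (rim at 0.073). Set it down again, close a little more and retest.

```bash
python3 -m pendant '[[0,4,0.5,0],[-1,4,0.5,0],[0,3,0,0],[0,2,0,0],[0,1.5,0,0],[0,0,0,0],[0,0,0,0],[0,0,0,0]]'
python3 -m pendant '[[0,0,0,0],[0,0,0,0],[0,0,0,0],[0,0,0,0],[0,0,0,0],[0,0,0,0],[0,0,0,0],[0,0,0,0]]' 47 20
python3 -m pendant '[[0,-1,0,0],[0,-1,0,0],[0,-2,0,0],[0,-2,0,0],[0,-2,0,0],[0,-2,0,0],[0,0,0,0],[0,0,0,0]]'
cat > chk.py <<'E'
from h import *
s=status.observe(); e=s["ee_pos"]
m=camera_model("wrist"); p,d=camera("wrist"); Q=fish(m,d).reshape(-1,3); hsv=cv2.cvtColor(p,cv2.COLOR_BGR2HSV).reshape(-1,3)
near=np.hypot(*(Q[:,:2]-e[:2]).T)<.04; print(e,s["gripper_width"])
for n,a,b in(("yellow",22,34),("green",40,85)):
    q=Q[near&(hsv[:,0]>a)&(hsv[:,0]<b)&(hsv[:,1]>100)]; print(n,len(q),np.percentile(q,[1,99],axis=0).round(4).tolist())
E
python3 chk.py
```

```text
time: 52.75
ee_pos: [0.6333, 0.209, 0.0144]
tcp_rot: [-1.57, -0.001, -0.0]
wrist_force: [-0.3, 1.7, 5.2]
gripper_width: 0.041
time: 53.55
ee_pos: [0.6332, 0.209, 0.0144]
tcp_rot: [-1.57, -0.0, -0.0]
wrist_force: [-0.9, 1.5, 6.0]
gripper_width: 0.0403
time: 54.35
ee_pos: [0.633, 0.2088, 0.0241]
tcp_rot: [-1.571, -0.0, -0.0]
wrist_force: [0.4, 1.2, 0.1]
gripper_width: 0.0406
[0.63303768 0.20875777 0.02413577] 0.04055036827480391
yellow 2442 [[0.6033, 0.1845, 0.0079], [0.6615, 0.2415, 0.0585]]
green 5242 [[0.6139, 0.1904, 0.0224], [0.65, 0.2273, 0.0682]]
```

Yellow now stays on the disc (rim 0.0585). The green is lightly held 10 mm up inside it. Raise 7 mm more, then open above the yellow rim.

```bash
python3 -m pendant '[[0,-1,0,0],[0,-2,0,0],[0,-2,0,0],[0,-2,0,0],[0,0,0,0],[0,0,0,0],[0,0,0,0],[0,0,0,0]]'
python3 chk.py
python3 -m pendant '[[0,0,0,0],[0,0,0,0],[0,0,0,0],[0,0,0,0],[0,0,0,0],[0,0,0,0],[0,0,0,0],[0,0,0,0]]' 56 20
python3 chk.py
```

```text
time: 55.2
ee_pos: [0.6329, 0.2087, 0.031]
tcp_rot: [-1.571, 0.0, 0.0]
wrist_force: [-0.8, 0.1, 0.0]
gripper_width: 0.0399
[0.63294503 0.20873227 0.03099669] 0.039943155403032525
yellow 2438 [[0.603, 0.1933, 0.0078], [0.6616, 0.2416, 0.0614]]
green 5230 [[0.6139, 0.1906, 0.0292], [0.6499, 0.2274, 0.075]]
time: 56.05
ee_pos: [0.633, 0.2087, 0.0311]
tcp_rot: [-1.571, 0.0, 0.0]
wrist_force: [0.3, 0.1, -0.4]
gripper_width: 0.0477
[0.63302775 0.20874805 0.03107832] 0.04771372076552973
yellow 3118 [[0.6032, 0.1823, 0.0081], [0.6615, 0.2415, 0.0583]]
green 4260 [[0.6142, 0.1905, 0.0121], [0.6503, 0.2279, 0.0578]]
```

The green cup dropped level with the yellow rim. Retreat and final check.

```bash
python3 -m pendant '[[0,-5,0,0],[0,-15,0,0],[0,-25,0,0],[0,-30,0,0],[0,-30,0,0],[0,-20,0,0],[0,0,0,0],[0,0,0,0]]'
python3 -m pendant '[[-10,0,10,0],[-20,0,25,0],[-25,0,35,0],[-25,0,35,0],[-25,0,35,0],[-25,0,35,0],[-15,0,20,0],[0,0,0,0]]'
python3 - <<'E'
from h import *
T={"grey":(.642,-.091,.144),"blue":(.6395,.009,.111),"tub":(.636,.1087,.084),"yellow":(.633,.209,.056)}
for n in("scene","top"):
    p,d=camera(n); Q=cloud(camera_model(n),d); hsv=cv2.cvtColor(p,cv2.COLOR_BGR2HSV)
    for k,(x,y,z) in T.items():
        t=Q[(np.hypot(Q[...,0]-x,Q[...,1]-y)<.05)&(abs(Q[...,2]-z)<.006)]
        if len(t): c,r=cv2.minEnclosingCircle(t[:,:2].astype(np.float32)); print(n,k,np.round(np.array(c)-[x,y],4),round(r,4),t[:,2].mean().round(4))
    g=(hsv[...,0]>40)&(hsv[...,0]<85)&(hsv[...,1]>100)&(np.hypot(Q[...,0]-.633,Q[...,1]-.209)<.04); print("green",g.sum(),np.percentile(Q[g],[2,98],axis=0).round(4).tolist())
    cv2.imwrite(f"pics/f2_{n}.png",cv2.resize(p[80:360,200:560],(720,560)) if n=="scene" else p)
E
```

```text
time: 56.9
ee_pos: [0.6332, 0.2089, 0.1572]
tcp_rot: [-1.57, -0.001, -0.001]
wrist_force: [0.0, 0.4, -0.0]
gripper_width: 0.0478
time: 57.7
ee_pos: [0.4839, 0.4079, 0.155]
tcp_rot: [-1.571, -0.003, 0.007]
wrist_force: [-0.6, -0.0, 0.3]
gripper_width: 0.0477
scene grey [ 0.0012 -0.0001] 0.031 0.1453
scene blue [-0.002   0.0001] 0.03 0.1123
scene tub [-0.0011  0.0018] 0.0275 0.085
scene yellow [-0.0014  0.0041] 0.0318 0.0561
green 220 [[0.6148, 0.193, 0.0124], [0.6514, 0.2277, 0.0599]]
top grey [-0.0025 -0.0009] 0.0303 0.1442
top blue [-0.0039 -0.0004] 0.029 0.1115
top tub [-0.0036 -0.0003] 0.0274 0.0839
top yellow [-0.002   0.0021] 0.0314 0.0552
green 172 [[0.6114, 0.1917, 0.0066], [0.6535, 0.2269, 0.0604]]
```

View pics/f2_scene.png

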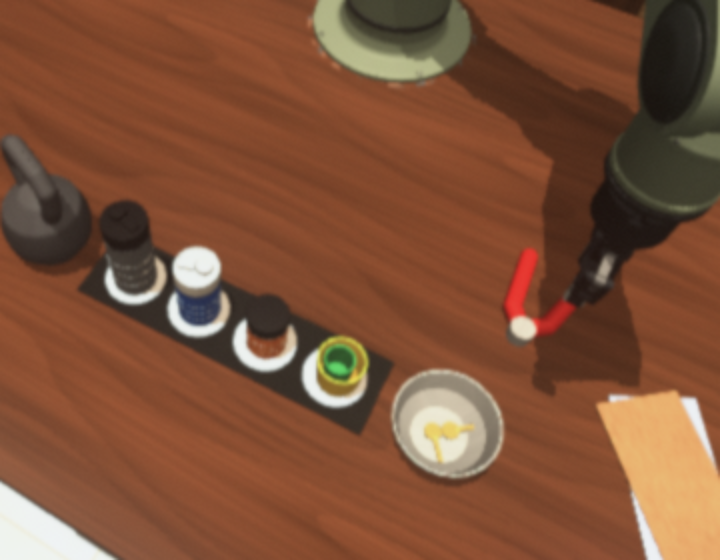

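The view shows all four upright and centred on their discs in height order, with green inside yellow at (340,362) and the gripper clear above the handgrip. Handing in.

```bash
python3 -c "
from cell import order; print(order.hand_in())"
```

```text
the job is handed in; nothing more can be done
None
```

The job is handed in at about 58 s of the 112 s. The grey shaker, blue mini, orange tub and yellow cup stand upright on the discs in that order, from the kettlebell to the bowl. The small green cup is upright inside the yellow one.

**Last checks:** The scene and top cameras put all four within about 4 mm of their disc centres, at the right heights. The green rim is level with the yellow rim, as it should be when it sits on the floor. The kettlebell, bowl and hand gripper look untouched in the last picture, but I did not measure them.

**What went wrong:**
- **Tool height:** the fingertips really sit 40 to 50 mm above the reported TCP. On the first grasp the jaws slid off the grey shaker's cap and closed on its spout, and the wrist force read 97 N (limit 120 N). I cannot say what the gripper pressed with at that moment (limit 40 N). I carried and placed the shaker by the spout.
- **Green cup release:** on the first release the fingers caught in the yellow cup's rim and lifted both cups off the disc. I set them back down. The first attempt to free them failed, and the second left the yellow cup standing. I then let the green cup drop about 17 mm into it.

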